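# Load the board carrier under the hold-down spring

### The job

Load the orange board carrier into the blue test jig with your fingertips only, without gripping or lifting it: press hard on its rubber thumb pad until the sprung bed under it has sunk, and, still pressing, push it forward so that its nose passes under the steel bridge and leaf spring, fully home against the black end stop; do not ram it against the bridge. Then let go, leaving it held down flat by the bridge, and leave the things standing around alone.

Things in the scene. Friction and masses are not known exactly. Their poses are not given: they have to be found in the camera images.
- jig: blue test jig fixed to the bench, base plate 206 x 90 x 6 mm (x -105 to +101, y +-45 mm). Origin: plate's underside, on the channel's centre line; x = loading direction, z up. Channel along x between aluminium rails (inner faces y +-24.5 mm, tops z 25 mm). Its floor is a white sprung bed, x -100 to +79 mm, top z 22 mm when up, 13 mm when fully down.
- bridge (a point): middle of the lower rear edge of the dark steel bridge across the channel (jig frame x 20, z 29 mm); jig's axes. The bridge is 16 mm deep (x 20 to 36 mm), ends at y +-43.5 mm, screw heads up to z 44 mm. A steel leaf spring slopes forward and down from its far edge to a tip at x 64, z 22 mm.
- end_stop (a point): centre of the face of the black end stop that the carrier's nose must touch (jig frame x 80, z 20 mm); jig's axes. The stop's top is at z 32 mm; a green terminal block on it reaches z 49 mm.
- carrier: loose orange carrier plate on the bed, 110 (x, along the channel) x 46 x 13 mm, about 0.15 kg. Origin: centre of its underside; axes parallel to the jig's. It starts short of the bridge at x -53 to -41 mm in the jig's frame, its top 6 mm too high: its nose (x +55 mm) jams on the bridge unless the bed is pressed more than 6 mm. Home: origin at jig x +25 mm.
- rib (a point): middle of the rear face of the orange rib across the carrier's top, against which the finger pushes; carrier's axes. The rib is 8 mm along x, 44 mm wide and 8 mm above the top face; this point is 24 mm behind the carrier's origin, 4 mm above its top face. When home the rib's front stops 11 mm short of the bridge.
- thumb_pad (a point): centre of the black rubber thumb pad on the carrier's top face, 29 mm (x) x 40 mm (y), behind the rib: rib's rear face 15.5 mm ahead (+x), carrier's rear end 15.5 mm behind. Carrier's axes. 35 mm above the bench with the bed up, 26 mm with it fully down.
- bed (a joint): how far the sprung bed is pressed down, m: 0 up, 0.009 fully down (stop). Its spring pushes up with about 10 N at 0 and 17 N at 0.009. With the carrier home and released the bridge holds it at about 0.006.
- leaf (a joint): lift of the leaf spring, rad: 0 at rest; the carrier's nose lifts it to about 0.13 to 0.25 in passing, and it then presses on the carrier's top with about 4 N. Bed, carrier and spring are slippery (friction about 0.2): sliding the pressed carrier takes roughly 5 to 12 N forward.
- relay: black relay cube 22 x 28 x 24 mm, loose bystander; origin: centre of its underside
- heatsink: aluminium heat sink 40 x 40 x 18 mm, loose bystander; origin: centre of its underside
- part_box: small white closed part box 39 x 55 x 30 mm, loose bystander; origin: centre of its underside
- driver: yellow screwdriver 27 x 160 x 26 mm, lying, loose bystander; origin: centre of its underside
- spool: blue solder spool, 64 mm across, 39 mm tall, loose bystander; origin: centre of its underside
Not all that is in view belongs to the job. There is more than one size of the carrier; the one meant has the size given above.

How it is judged:
On the way, in this order (a step that is already met when the one before it is completed fails the run):
1. the carrier is pressed down by the fingers, sinking the bed more than 6 mm, before it goes under the bridge (value of joint bed above 0.0061 m and contact force between the fingers and carrier above 2 N and x of carrier in the frame of jig below -0.03 m), for 0.05 s.
2. the carrier's nose is under the bridge and has lifted the leaf spring (x of carrier in the frame of jig above 0.005 m and value of joint leaf above 0.06 rad), for 0.05 s.
At the end, for the whole second after the job is handed in: The carrier lies at rest in the channel, its nose within 3.5 mm of the end stop, flat within 0.06 rad, the bed held down at least 4 mm by the bridge and the leaf spring riding on the carrier (x of carrier in the frame of jig between 0.0215 and 0.03 m and y of carrier in the frame of jig between -0.004 and 0.004 m and value of joint bed above 0.004 m and value of joint leaf above 0.1 rad and angle between carrier's own z axis and vertical below 0.06 rad and linear speed of carrier below 0.01 m/s); the robot touches nothing.
It fails at once if the carrier is lifted more than 10 mm above the raised bed (z of carrier in the frame of jig above 0.032 m).
It fails at once if the carrier is tipped by more than 0.25 rad (angle between carrier's own z axis and vertical above 0.25 rad).
It fails at once if the carrier is rammed: the fingers push on it with more than 60 N (contact force between the fingers and carrier above 60 N).
It fails at once if a bystander (relay, heat sink, part box, screwdriver or spool) is moved by more than 20 mm (distance of any of relay, heatsink, part_box, driver, spool from where it was at the start of the episode above 0.02 m).
It also fails if it takes over 35 s, if anything falls off the work surface, if the arm or the gripper's body presses on something with over 40 N, if the wrist force passes 120 N, or if a joint passes its speed limit or range.

### The arm

A 7-joint arm with a two-finger parallel gripper is mounted at the origin on a cart in front of the work surface, level with it; the furniture and walls round the work are solid. World frame = base frame: x ahead of the robot, y to its left, z up, the work surface at z = 0. Lengths are in m, angles in rad, forces in N, time in s.
With the tool pointing down it reaches from about 0.35 to 0.9 m from the base axis. Payload 7.2 kg.
Tool frame: the origin (TCP) lies midway between the tips of the shut fingers; the grasp point (between the pads) lies 19 mm behind it (bot.pinch_z is the distance from the TCP to the grasp point, in m); z points along the fingers, y is the line along which they close (so a half turn about z gives the same grasp; the last joint's range is limited). The gripper opens to 85 mm and grips with 20 to 120 N. Pads are 22 mm wide; open, the fingers measure 114 mm over their backs; the gripper's body (76 mm by 85 mm) begins 54 mm behind the grasp point. The pads swing forward as they close: fully open they stand 13 mm farther back than shut.
Start: joints at [-1.187, 0.411, -0.013, 1.596, 0.006, 1.134, -0.082], TCP at [0.273, 0.562, 0.207] pointing down, gripper open.
Joint ranges: [-2.95, 2.95], [-0.29, 1.99], [-1.47, 1.44], [0.14, 2.54], [-1.03, 4.17], [0.13, 1.85], [-2.86, 2.86]. Speed limits (rad/s): [2.39, 2.39, 3.01, 3.01, 3.14, 3.14, 3.14].

### API

Orientations are given as a 3x3 rotation matrix whose columns are the frame's x, y, z axes.
In Python, from station import sensors, cams, job, bot gives the robot as it stands. The module is installed in compiled form; this text tells all that it offers.
- The arm moves only by the tool send_rows, never from a script. Its argument "steps" is a list of rows, each a list of 7 numbers: the turn, a rotation vector about the tool's x, y, z in degrees, then the shift along the tool's x, y, z in mm, then the opening, from -1 (shut) to 1 (fully open), so that 0 is half open. In form: [[wx, wy, wz, dx, dy, dz, claw], ...]. A call has 1 to 10 rows; each row shifts and turns the commanded pose from where the row before left it, along the tool's axes as they then stand; what a row does not reach is not made up. A row lasts 1/8 s, in which the tool goes at most 62.5 mm and 10.7 degrees, less where a joint would pass 70% of its speed; a pose out of reach is approached as far as the arm can. A call is refused whole if a number of a shift passes 62.5 or a number of a turn 10.7, either way. A call with a gripper value outside its range is refused whole. The fingers move at their own pace and stop on an object; "newtons" is the grip in N (left out, the last holds). Time passes only in rows, so rows that do not move let the fingers close. It gives the time, the measured TCP pose, the force, the opening and the grip force at its end, in the units of the state.
- sensors.get_state(): the state, without advancing time (a new reading comes with each control period).
- cams.get_image(name): name is "side" or "top" or "wrist"; returns a dict with "image" (400x640x3 uint8, red, green, blue), "fov_y" (degrees; the focal length in pixels is half the picture's height over the tangent of half this angle, whatever the lens; pixels are square), "cx", "cy" (the principal point, pixels), "R" (3x3) and "t" (3): a world point X has camera coordinates R X + t; the wrist camera has in their place "tool_from_camera" (4x4, takes a point from camera to tool coordinates, whose origin is the TCP and whose axes are the flange's). Camera axes: x right, y down, z forward; pixel columns grow to the right and rows downward; lengths in m; the calibration is good to about 2 mm. A picture is of the moment at which its call begins: read the wrist's pose just before it. There is no depth.
- job.hand_in(): hands the job in; it is judged then, once.
The state is a dict: "time_s": time; "qpos": joint angles; "qvel": joint speeds; "tau": joint torques, N m; "ee_pos": TCP position; "eef_rot": TCP orientation; "wrist_force": force on the tool from outside, world axes, zero at the start; "wrist_torque": the same for the moment, N m; "gripper_width": finger opening in m; "grip_force": force on a finger pad.
Only numpy, scipy, OpenCV 4.12 (cv2) and the standard library are available. Lean on these libraries where they do the work, as an engineer would, in place of code of your own. Each camera call takes 0.05 s, during which the arm holds its last target. There are 200 camera calls.

## Working session

There is one attempt and no reset: what is moved stays moved. The work goes in short steps, Python scripts to look and compute and a tool call to move; the robot and the scene stay as the last step left them, time stands still between calls to the robot, and variables do not carry over. Pictures are saved under pics/ and viewed, at most 10 in all, crops included, and the job is handed in when it is done.

Besides the shell and the picture viewer there is one more tool, called as name([rows], argument=value, ...), one row to a line, values as JSON. send_rows: Moves the arm, as the interface text tells. Its arguments: {"type":"object","properties":{"steps":{"type":"array","items":{"type":"array","items":{"type":"number"}}},"newtons":{"type":"number"}},"required":["steps"]}

```bash
mkdir -p pics; python3 - <<'E'
from station import sensors, cams, job, bot
import cv2,pickle,numpy as np
s=sensors.get_state(); print(s); print(bot.pinch_z)
for n in ["top","side"]:
    d=cams.get_image(n); pickle.dump(d,open(f"{n}.pkl","wb")); cv2.imwrite(f"pics/{n}0.png",cv2.cvtColor(d["image"],cv2.COLOR_RGB2BGR))
    print(n,d["fov_y"],d["cx"],d["cy"],d["R"],d["t"])
E
```

```text
{'time_s': 0.0, 'qpos': array([-1.18720004,  0.41191383, -0.01274519,  1.59705733,  0.00560577,
        1.13429788, -0.08217546]), 'qvel': array([ 0.00136964,  0.00090375, -0.00073969, -0.00174213, -0.00054199,
        0.00091429, -0.00026214]), 'tau': array([-6.67598015e-04, -6.00625777e+01,  6.81828484e-01, -2.99416316e+01,
        1.37713124e-02,  1.08508696e-02,  2.94342453e-05]), 'ee_pos': array([0.27265065, 0.56178855, 0.20573881]), 'eef_rot': array([[-8.99700199e-01,  4.36507927e-01, -6.17081040e-04],
       [ 4.36508350e-01,  8.99698922e-01, -1.52023053e-03],
       [-1.08405530e-04, -1.63711273e-03, -9.99998654e-01]]), 'wrist_force': array([-0.23001741,  0.14838555,  0.49894994]), 'wrist_torque': array([ 0.03042863, -0.02210892, -0.04379381]), 'grip_force': 0.0, 'gripper_width': 0.08543621816894961}
0.0187
top 53.095352655259674 312.09177265430696 194.7535183478414 [[ 0.10714465 -0.9942389   0.00300438]
 [-0.96937526 -0.10513587 -0.22194155]
 [ 0.22097879  0.02086748 -0.97505534]] [-0.03759897  0.51560474  1.10663556]
side 43.82139398528498 314.1051148607768 200.98507223026172 [[-0.81576358 -0.57817356 -0.01565629]
 [-0.23362539  0.35415045 -0.90553665]
 [ 0.52910203 -0.73504612 -0.42397907]] [0.4023919  0.15447228 1.47343125]
```

View pics/top0.png

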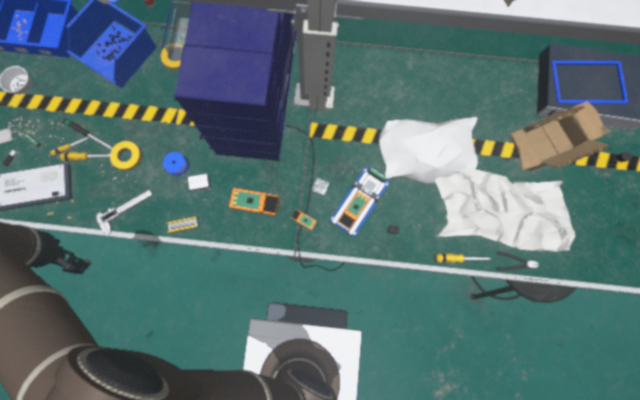

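View pics/side0.png

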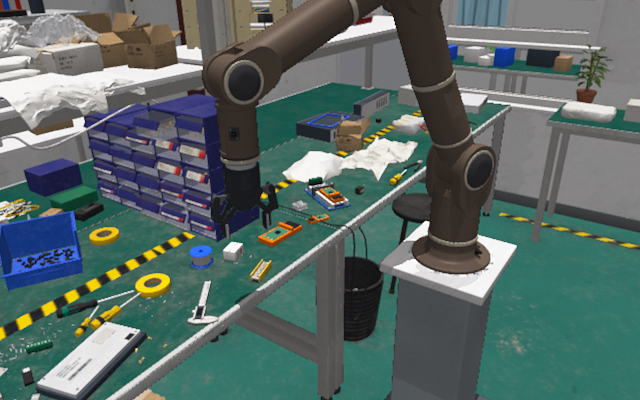

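The top view shows an orange plate lying on the bench at (255,201), a small one at (305,219), and one in the blue jig at (357,207). The one in the jig's channel fits the description, so I'll confirm it in an enlarged crop.

```bash
cat > h.py <<'E'
import numpy as np,pickle,cv2
def ray(d,u,v):
    f=200/np.tan(np.radians(d["fov_y"]/2)); c=-d["R"].T@d["t"]
    r=d["R"].T@np.array([(u-d["cx"])/f,(v-d["cy"])/f,1]); return c,r
def atz(d,u,v,z):
    c,r=ray(d,u,v); return c+r*(z-c[2])/r[2]
def proj(d,X):
    f=200/np.tan(np.radians(d["fov_y"]/2)); p=np.asarray(X)@d["R"].T+d["t"]
    return np.c_[p[:,0]/p[:,2]*f+d["cx"],p[:,1]/p[:,2]*f+d["cy"]]
E
python3 - <<'E'
from h import *
out=[]
for n,(x,y,w,h),k in [("top",(320,155,85,90),6.5),("side",(290,165,80,55),7)]:
    d=pickle.load(open(n+".pkl","rb")); c=d["image"][y:y+h,x:x+w]
    cv2.imwrite(f"pics/{n}c.png",cv2.cvtColor(cv2.resize(c,None,fx=k,fy=k,interpolation=cv2.INTER_CUBIC),cv2.COLOR_RGB2BGR))
d=pickle.load(open("top.pkl","rb"))
for q in [(357,207),(174,162),(198,181),(320,186),(392,230),(462,259)]: print(q,atz(d,*q,0.02))
E
```

```text
(357, 207) [ 0.50243463 -0.11852741  0.02      ]
(174, 162) [0.58191387 0.45002825 0.02      ]
(198, 181) [0.53048449 0.36685365 0.02      ]
(320, 186) [ 0.55482036 -0.00200263  0.02      ]
(392, 230) [ 0.44468095 -0.22688413  0.02      ]
(462, 259) [ 0.3819687  -0.43444728  0.02      ]
```

View pics/topc.png

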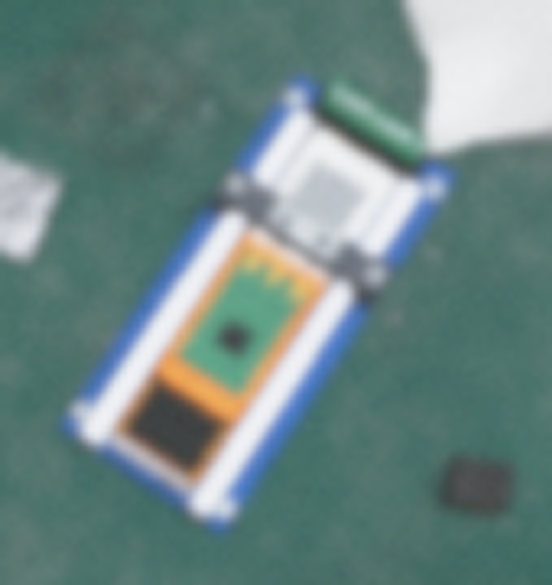

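View pics/sidec.png

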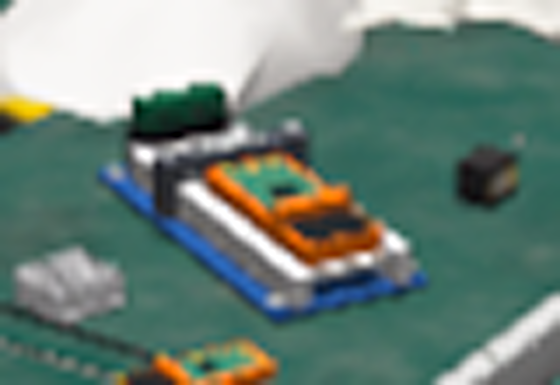

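The crops confirm it. The orange carrier, with its black pad and rib, sits between the jig's rails. The plate corners in the crop are about (68,425), (222,528), (452,170) and (302,80). The pad is centred near (176,428) and the dark bridge runs from (230,195) to (370,280).

```bash
python3 - <<'E'
from h import *
from scipy.optimize import least_squares
d=pickle.load(open("top.pkl","rb"))
P=lambda x,y:((x+.5)/6.5-.5+320,(y+.5)/6.5-.5+155)
J=np.array([[-105,45,6],[-105,-45,6],[101,-45,6],[101,45,6]])/1e3
px=np.array([P(66,425),P(222,530),P(453,168),P(302,78)])
def W(p,X):
    c,s=np.cos(p[2]),np.sin(p[2]); return X@np.array([[c,-s,0],[s,c,0],[0,0,1]]).T+[p[0],p[1],0]
r=least_squares(lambda p:(proj(d,W(p,J))-px).ravel(),[.5,-.12,-.5])
p=r.x;print("jig",p,np.degrees(p[2]),"res px",r.fun.round(2))
np.save("jig.npy",p)
iw=lambda w:(np.array([[np.cos(p[2]),np.sin(p[2])],[-np.sin(p[2]),np.cos(p[2])]])@(w[:2]-p[:2])*1e3).round(1)
for n,q,z in [("pad c",(174,426),.035),("pad rear R",(192,472),.035),("pad rearL",(124,424),.035),("pad frontL",(160,382),.035),("pad frontR",(224,424),.035),("carr rearR",(200,485),.035),("nose R",(328,262),.035),("bridge L",(238,187),.044),("bridge R",(374,272),.044),("stop",(375,120),.049)]:
    print(n,iw(atz(d,*P(*q),z)))
E
```

```text
jig [ 0.52877903 -0.1278989  -0.48241317] -27.640238661849708 res px [-0.82  0.04  0.49  0.56  0.97  0.56 -0.64 -1.25]
pad c [-81.5   0.9]
pad rear R [-94.6 -17.1]
pad rearL [-93.3  20.1]
pad frontL [-68.1  17. ]
pad frontR [-68.2 -17.3]
carr rearR [-97.5 -23.2]
nose R [ 21.4 -16.6]
bridge L [25.9 36.1]
bridge R [ 26.6 -36.4]
stop [86.1  0.7]
```

send_rows([
  [0, 0, 1.76, -23.2, -24.6, 0, -1],
  [0, 0, 0, -23.2, -24.6, 0, -1],
  [0, 0, 0, -23.2, -24.6, 0, -1],
  [0, 0, 0, -23.2, -24.6, 0, -1],
  [0, 0, 0, -23.2, -24.6, 0, -1],
  [0, 0, 0, -23.2, -24.6, 0, -1],
  [0, 0, 0, -23.2, -24.6, 0, -1],
  [0, 0, 0, -23.2, -24.6, 0, -1],
  [0, 0, 0, -23.2, -24.6, 0, -1],
  [0, 0, 0, -23.2, -24.6, 0, -1],
])

```text
time_s: 1.35
ee_pos: [0.3653, 0.2358, 0.2064]
eef_rot: [[-0.886, 0.464, -0.0], [0.464, 0.886, -0.0], [0.0, -0.0, -1.0]]
wrist_force: [-0.3, 0.4, -0.2]
gripper_width: 0.0001
grip_force: 0.0
```

send_rows([
  [0, 0, 0, -23.2, -24.6, 0, -1],
  [0, 0, 0, -23.2, -24.6, 0, -1],
  [0, 0, 0, -23.2, -24.6, 0, -1],
  [0, 0, 0, -23.2, -24.6, 0, -1],
  [0, 0, 0, -23.2, -24.6, 0, -1],
  [0, 0, 0, -23.2, -24.6, 0, -1],
  [0, 0, 0, -23.2, -24.6, 0, -1],
  [0, 0, 0, -23.2, -24.6, 0, -1],
  [0, 0, 0, -23.2, -24.6, 0, -1],
  [0, 0, 0, -23.2, -24.6, 0, -1],
])

```text
time_s: 2.6
ee_pos: [0.4566, -0.0896, 0.2064]
eef_rot: [[-0.886, 0.464, -0.0], [0.464, 0.886, 0.0], [0.0, -0.0, -1.0]]
wrist_force: [0.3, 1.2, 0.4]
gripper_width: 0.0003
grip_force: 0.0
```

send_rows([
  [0, 0, 0, 0, 0, 22, -1],
  [0, 0, 0, 0, 0, 22, -1],
  [0, 0, 0, 0, 0, 22, -1],
  [0, 0, 0, 0, 0, 22, -1],
  [0, 0, 0, 0, 0, 0, -1],
])

```text
time_s: 3.22
ee_pos: [0.4552, -0.0885, 0.1173]
eef_rot: [[-0.886, 0.464, -0.004], [0.464, 0.886, -0.0], [0.003, -0.002, -1.0]]
wrist_force: [-0.8, 0.7, -0.2]
gripper_width: -0.0002
grip_force: 0.0
```

```bash
python3 - <<'E'
from h import *
from station import sensors,cams
s=sensors.get_state(); d=cams.get_image("wrist"); pickle.dump((s,d),open("w1.pkl","wb"))
print(s["ee_pos"],d["fov_y"],d["cx"],d["cy"],d["tool_from_camera"])
cv2.imwrite("pics/w1.png",cv2.cvtColor(d["image"],cv2.COLOR_RGB2BGR))
E
```

```text
[ 0.45518415 -0.08845862  0.11730555] 66.8865444980209 316.951710426707 200.19882609110596 [[ 8.09166204e-04 -9.51069236e-01 -3.08976785e-01  7.95198485e-02]
 [ 9.99999575e-01  6.33344484e-04  6.69342864e-04 -4.97864456e-04]
 [-4.40902664e-04 -3.08977195e-01  9.51069345e-01 -1.66727292e-01]
 [ 0.00000000e+00  0.00000000e+00  0.00000000e+00  1.00000000e+00]]
```

View pics/w1.png

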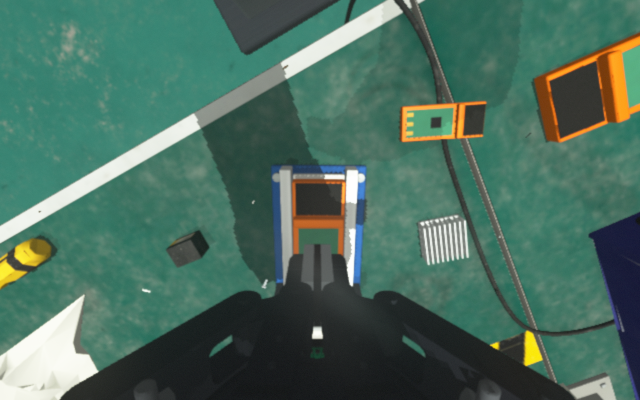

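```bash
python3 - <<'E'
from h import *
s,d=pickle.load(open("w1.pkl","rb")); p=np.load("jig.npy")
T=np.eye(4);T[:3,:3]=s["eef_rot"];T[:3,3]=s["ee_pos"]; M=np.linalg.inv(T@d["tool_from_camera"]); d["R"]=M[:3,:3]; d["t"]=M[:3,3]
iw=lambda w:(np.array([[np.cos(p[2]),np.sin(p[2])],[-np.sin(p[2]),np.cos(p[2])]])@(w[:2]-p[:2])*1e3).round(1)
print("tcp",iw(s["ee_pos"]))
for n,q,z in [("plate rear",(273,166),.006),("plate rear",(366,166),.006),("pad rear",(295,181),.035),("pad rear",(345,181),.035),("pad fr",(294,217),.035),("pad fr",(344,217),.035),("rib top rear",(293,219),.043),("carrier rear",(320,177),.035)]: print(n,q,iw(atz(d,*q,z)))
print("proj tcp at z35",proj(d,np.array([[*s["ee_pos"][:2],.035],s["ee_pos"]])))
E
```

```text
tcp [-83.5   0.8]
plate rear (273, 166) [-106.5  -40.7]
plate rear (366, 166) [-106.5   45.9]
pad rear (295, 181) [-99.4 -18.3]
pad rear (345, 181) [-99.5  24.1]
pad fr (294, 217) [-66.8 -19.9]
pad fr (344, 217) [-66.9  24.1]
rib top rear (293, 219) [-68.  -20.1]
carrier rear (320, 177) [-102.9    2.9]
proj tcp at z35 [[317.50479086 198.95720759]
 [317.54697961 240.07138721]]
```

The wrist view shows the pad at pixels (295–345, 181–217). That puts its centre near jig (-82.5, +1.5), so the TCP at (-83.5, 0.8) is over it. Now descending.

send_rows([
  [0, 0, 0, 0, 0, 20, -1],
  [0, 0, 0, 0, 0, 20, -1],
  [0, 0, 0, 0, 0, 20, -1],
  [0, 0, 0, 0, 0, 12, -1],
  [0, 0, 0, 0, 0, 4, -1],
  [0, 0, 0, 0, 0, 2, -1],
  [0, 0, 0, 0, 0, 2, -1],
])

```text
time_s: 4.15
ee_pos: [0.4571, -0.0886, 0.039]
eef_rot: [[-0.886, 0.464, 0.001], [0.464, 0.886, 0.0], [-0.001, 0.001, -1.0]]
wrist_force: [0.5, -0.3, -0.3]
gripper_width: -0.0002
grip_force: 0.0
```

send_rows([
  [0, 0, 0, 0, 0, 2, -1],
  [0, 0, 0, 0, 0, 2, -1],
  [0, 0, 0, 0, 0, 0, -1],
])

```text
time_s: 4.53
ee_pos: [0.4565, -0.0885, 0.0345]
eef_rot: [[-0.886, 0.464, -0.0], [0.464, 0.886, 0.0], [0.0, -0.0, -1.0]]
wrist_force: [0.3, -0.5, -0.9]
gripper_width: -0.0001
grip_force: 0.0
```

send_rows([
  [0, 0, 0, 0, 0, 2, -1],
  [0, 0, 0, 0, 0, 1, -1],
  [0, 0, 0, 0, 0, 0, -1],
])

```text
time_s: 4.9
ee_pos: [0.4565, -0.0886, 0.0315]
eef_rot: [[-0.886, 0.464, -0.0], [0.464, 0.886, 0.0], [0.0, -0.0, -1.0]]
wrist_force: [-0.6, -0.0, 0.8]
gripper_width: 0.0003
grip_force: 0.0
```

send_rows([
  [0, 0, 0, 0, 0, 2, -1],
  [0, 0, 0, 0, 0, 2, -1],
  [0, 0, 0, 0, 0, 0, -1],
])

```text
time_s: 5.28
ee_pos: [0.4565, -0.0885, 0.0274]
eef_rot: [[-0.886, 0.464, -0.0], [0.464, 0.886, 0.0], [0.0, -0.0, -1.0]]
wrist_force: [0.3, 0.6, 0.1]
gripper_width: -0.0003
grip_force: 0.0
```

No force at TCP z 27 mm, where contact was due at 35 mm. I'll look before going lower.

```bash
python3 - <<'E'
from h import *
from station import sensors,cams
a=[]
for n,(x,y,w,h),k in [("wrist",(220,130,200,150),4),("side",(290,160,80,60),7)]:
    d=cams.get_image(n); pickle.dump(d,open(n+"2.pkl","wb"));c=d["image"][y:y+h,x:x+w]
    cv2.imwrite(f"pics/{n}2.png",cv2.cvtColor(cv2.resize(c,None,fx=k,fy=k,interpolation=cv2.INTER_CUBIC),cv2.COLOR_RGB2BGR))
s=sensors.get_state(); print(s["ee_pos"],s["wrist_force"],s["tau"])
E
```

```text
[ 0.45657763 -0.08857515  0.02755114] [-0.63353434  0.76436858  0.10858182] [ 1.71348867e-03 -4.52716720e+01  5.18786833e+00 -1.80687726e+01
  4.51824089e-03 -7.04256727e-04  3.16239275e-03]
```

View pics/wrist2.png

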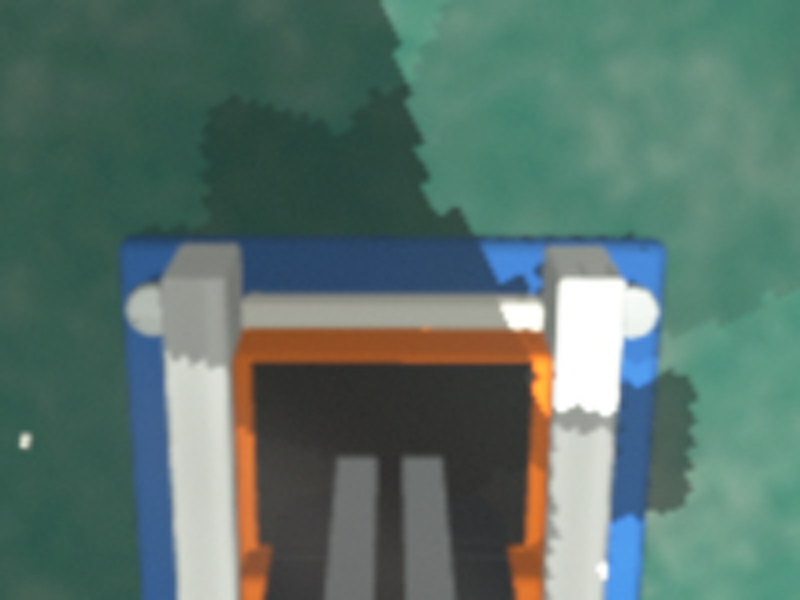

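View pics/side2.png

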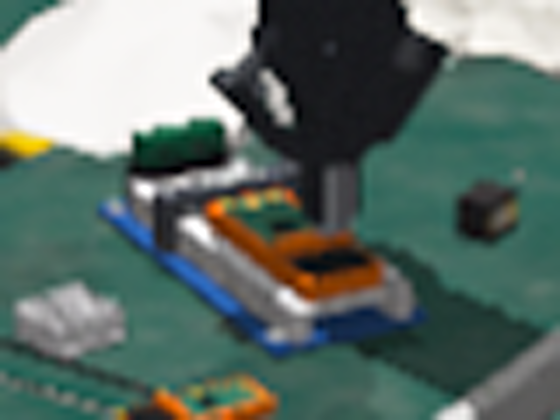

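```bash
python3 - <<'E'
from h import *
from station import sensors
s=sensors.get_state(); p=np.load("jig.npy")
d=pickle.load(open("wrist2.pkl","rb"))
T=np.eye(4);T[:3,:3]=s["eef_rot"];T[:3,3]=s["ee_pos"]; M=np.linalg.inv(T@d["tool_from_camera"]); d["R"]=M[:3,:3]; d["t"]=M[:3,3]
iw=lambda w:(np.array([[np.cos(p[2]),np.sin(p[2])],[-np.sin(p[2]),np.cos(p[2])]])@(w[:2]-p[:2])*1e3).round(1)
P=lambda x,y:((x+.5)/4-.5+220,(y+.5)/4-.5+130)
print("tcp",iw(s["ee_pos"]))
for n,q,zs in [("plateL",(122,238),(.006,)),("plateR",(664,238),(.006,)),("rearL",(237,330),(.013,.022)),("railtop rear L",(167,278),(.025,)),("railR",(622,278),(.025,)),("carr rear top L",(236,362),(.026,.035)),("carr rear top R",(552,362),(.026,.035)),("pad fr L",(262,548),(.026,.035)),("fing rear",(390,457),(.0275,.035,.045))]:
    print(n,[(z,iw(atz(d,*P(*q),z))) for z in zs])
sd=pickle.load(open("side2.pkl","rb"))
q=proj(sd,np.array([s["ee_pos"]])); print("tcp in side crop",(q-[290,160])*7)
E
```

```text
tcp [-82.2   1.3]
plateL [(0.006, array([-108.1,  -42.2]))]
plateR [(0.006, array([-108.1,   45.3]))]
rearL [(0.013, array([-94.8, -23.3])), (0.022, array([-98.1, -22.1]))]
railtop rear L [(0.025, array([-107.4,  -31.7]))]
railR [(0.025, array([-107.4,   35.1]))]
carr rear top L [(0.026, array([-94.5, -21.9])), (0.035, array([-98.1, -20.7]))]
carr rear top R [(0.026, array([-94.6,  25.3])), (0.035, array([-98.1,  24. ]))]
pad fr L [(0.026, array([-63.1, -19. ])), (0.035, array([-68.4, -18. ]))]
fing rear [(0.0275, array([-79.6,   1.1])), (0.035, array([-83.3,   1.1])), (0.045, array([-88.3,   1.1]))]
tcp in side crop [[327.59967363 270.13905279]]
```

The side crop shows the fingertip ending near (340,232), clearly above the pad at (330,262). The carrier's measured width also fits the raised bed. So nothing is touching yet, and I'll continue down in small steps watching the force.

send_rows([
  [0, 0, 0, 0, 0, 2, -1],
  [0, 0, 0, 0, 0, 2, -1],
  [0, 0, 0, 0, 0, 0, -1],
])

```text
time_s: 5.75
ee_pos: [0.4565, -0.0885, 0.0234]
eef_rot: [[-0.886, 0.464, -0.0], [0.464, 0.886, 0.0], [0.0, -0.0, -1.0]]
wrist_force: [-0.8, 0.3, -1.1]
gripper_width: -0.0001
grip_force: 0.0
```

send_rows([
  [0, 0, 0, 0, 0, 2, -1],
  [0, 0, 0, 0, 0, 1, -1],
  [0, 0, 0, 0, 0, 0, -1],
])

```text
time_s: 6.12
ee_pos: [0.4565, -0.0886, 0.0205]
eef_rot: [[-0.886, 0.464, -0.0], [0.464, 0.886, 0.0], [0.0, -0.0, -1.0]]
wrist_force: [-0.2, -0.4, -0.1]
gripper_width: 0.0001
grip_force: 0.0
```

send_rows([
  [0, 0, 0, 0, 0, 1, -1],
  [0, 0, 0, 0, 0, 1, -1],
  [0, 0, 0, 0, 0, 0, -1],
])

```text
time_s: 6.5
ee_pos: [0.4565, -0.0885, 0.0185]
eef_rot: [[-0.886, 0.464, -0.0], [0.464, 0.886, 0.0], [0.0, -0.0, -1.0]]
wrist_force: [0.3, 0.4, -0.7]
gripper_width: 0.0
grip_force: 0.0
```

send_rows([
  [0, 0, 0, 0, 0, 1, -1],
  [0, 0, 0, 0, 0, 1, -1],
  [0, 0, 0, 0, 0, 0, -1],
])

```text
time_s: 6.88
ee_pos: [0.4565, -0.0885, 0.0165]
eef_rot: [[-0.886, 0.464, -0.0], [0.464, 0.886, 0.0], [0.0, -0.0, -1.0]]
wrist_force: [-0.4, 0.5, 0.3]
gripper_width: 0.0003
grip_force: 0.0
```

send_rows([
  [0, 0, 0, 0, 0, 1, -1],
  [0, 0, 0, 0, 0, 1, -1],
  [0, 0, 0, 0, 0, 0, -1],
])

```text
time_s: 7.25
ee_pos: [0.4566, -0.0885, 0.0145]
eef_rot: [[-0.886, 0.464, -0.0], [0.464, 0.886, 0.0], [0.0, -0.0, -1.0]]
wrist_force: [-0.4, 0.3, 0.1]
gripper_width: -0.0
grip_force: 0.0
```

```bash
python3 - <<'E'
from h import *
from station import sensors,cams
d=cams.get_image("wrist");c1=cv2.resize(d["image"][140:290,240:400],None,fx=2.5,fy=2.5,interpolation=cv2.INTER_CUBIC)
pickle.dump(d,open("wrist3.pkl","wb"))
d=cams.get_image("side");c=cv2.resize(d["image"][165:225,300:365],(400,375),interpolation=cv2.INTER_CUBIC)
cv2.imwrite("pics/c3.png",cv2.cvtColor(np.hstack([c1,c]),cv2.COLOR_RGB2BGR))
s=sensors.get_state(); print(s["ee_pos"],s["wrist_force"]); q=proj(d,np.array([s["ee_pos"]])); print((q-[300,165])*400/65+[400,0])
E
```

```text
[ 0.45660628 -0.08852643  0.01457689] [0.77714659 0.20616858 0.01220162]
[[626.29129548 227.04569283]]
```

View pics/c3.png

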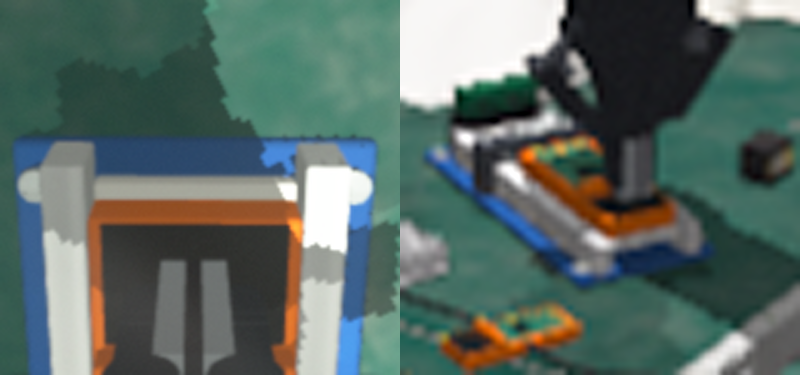

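The side crop shows the fingertip at about (632,200), just above or at the black pad. In the wrist crop the fingers are over the pad behind the rib (rib row about 345). I'll keep going down.

send_rows([
  [0, 0, 0, 0, 0, 1, -1],
  [0, 0, 0, 0, 0, 0, -1],
])

```text
time_s: 7.6
ee_pos: [0.4566, -0.0885, 0.0135]
eef_rot: [[-0.886, 0.464, -0.0], [0.464, 0.886, 0.0], [0.0, -0.0, -1.0]]
wrist_force: [0.1, 0.1, 0.0]
gripper_width: 0.0004
grip_force: 0.0
```

send_rows([
  [0, 0, 0, 0, 0, 1, -1],
  [0, 0, 0, 0, 0, 0, -1],
])

```text
time_s: 7.85
ee_pos: [0.4566, -0.0886, 0.0125]
eef_rot: [[-0.886, 0.464, -0.0], [0.464, 0.886, 0.0], [0.0, -0.0, -1.0]]
wrist_force: [-0.7, -0.6, -0.6]
gripper_width: -0.0002
grip_force: 0.0
```

```bash
python3 - <<'E'
from station import sensors
s=sensors.get_state(); print(s["ee_pos"],s["wrist_force"],s["wrist_torque"],s["tau"].round(3))
E
```

```text
[ 0.45655623 -0.08855271  0.01252011] [-0.70129099 -0.5515759  -0.55217779] [ 0.00151191  0.00081751 -0.04971547] [ 1.0000e-03 -4.6495e+01  5.3070e+00 -1.7083e+01 -2.0000e-03 -1.7000e-02
  1.0000e-02]
```

send_rows([
  [0, 0, 0, 0, 0, 1, -1],
  [0, 0, 0, 0, 0, 1, -1],
  [0, 0, 0, 0, 0, 0, -1],
])

```text
time_s: 8.22
ee_pos: [0.4566, -0.0885, 0.0105]
eef_rot: [[-0.886, 0.464, -0.0], [0.464, 0.886, 0.0], [0.0, -0.0, -1.0]]
wrist_force: [0.6, -0.6, -0.1]
gripper_width: -0.0001
grip_force: 0.0
```

send_rows([
  [0, 0, 0, 0, 0, 1, -1],
  [0, 0, 0, 0, 0, 1, -1],
  [0, 0, 0, 0, 0, 0, -1],
])

```text
time_s: 8.6
ee_pos: [0.4569, -0.0885, 0.009]
eef_rot: [[-0.886, 0.464, 0.001], [0.464, 0.886, 0.0], [-0.0, 0.001, -1.0]]
wrist_force: [-1.6, -0.1, 8.2]
gripper_width: -0.0002
grip_force: 4.2
```

Contact at TCP z about 9.8 mm, 8 N. I'll press on in small steps.

send_rows([
  [0, 0, 0, 0, 0, 1, -1],
  [0, 0, 0, 0, 0, 1, -1],
  [0, 0, 0, 0, 0, 0, -1],
])

```text
time_s: 8.98
ee_pos: [0.457, -0.0885, 0.0072]
eef_rot: [[-0.886, 0.464, 0.001], [0.464, 0.886, 0.0], [-0.001, 0.001, -1.0]]
wrist_force: [-1.7, 1.2, 10.7]
gripper_width: -0.0002
grip_force: 5.0
```

```bash
python3 - <<'E'
from h import *
from station import sensors,cams
s=sensors.get_state(); print(s["ee_pos"],s["wrist_force"],s["wrist_torque"],s["eef_rot"].T@s["wrist_torque"],s["eef_rot"].T@s["wrist_force"])
E
```

```text
[ 0.45699042 -0.0885455   0.00715514] [-1.72417446  1.17553838 10.71550184] [0.16844053 0.46075863 0.04218803] [ 0.06463327  0.48633251 -0.04187824] [  2.0669692    0.24860182 -10.71645852]
```

send_rows([
  [0, 0, 0, 0, 0, 1.5, -1],
  [0, 0, 0, 0, 0, 1.5, -1],
  [0, 0, 0, 0, 0, 0, -1],
])

```text
time_s: 9.35
ee_pos: [0.4571, -0.0885, 0.0043]
eef_rot: [[-0.886, 0.464, 0.001], [0.464, 0.886, 0.0], [-0.001, 0.001, -1.0]]
wrist_force: [-2.7, 0.5, 12.3]
gripper_width: 0.0001
grip_force: 6.1
```

send_rows([
  [0, 0, 0, 0, 0, 1, -1],
  [0, 0, 0, 0, 0, 1, -1],
  [0, 0, 0, 0, 0, 0, -1],
])

```text
time_s: 9.72
ee_pos: [0.4572, -0.0886, 0.0024]
eef_rot: [[-0.886, 0.464, 0.001], [0.464, 0.886, 0.0], [-0.001, 0.001, -1.0]]
wrist_force: [-1.5, 0.8, 14.2]
gripper_width: 0.0
grip_force: 6.8
```

send_rows([
  [0, 0, 0, 0, 0, 1, -1],
  [0, 0, 0, 0, 0, 1, -1],
  [0, 0, 0, 0, 0, 0, -1],
])

```text
time_s: 10.1
ee_pos: [0.4576, -0.0886, 0.001]
eef_rot: [[-0.886, 0.464, 0.002], [0.464, 0.886, 0.001], [-0.002, 0.002, -1.0]]
wrist_force: [-3.8, 0.6, 21.5]
gripper_width: 0.0001
grip_force: 10.6
```

send_rows([
  [0, 0, 0, 0, 0, 1, -1],
  [0, 0, 0, 0, 0, 0, -1],
])

```text
time_s: 10.35
ee_pos: [0.4583, -0.0886, 0.0008]
eef_rot: [[-0.886, 0.465, 0.004], [0.465, 0.886, 0.001], [-0.003, 0.003, -1.0]]
wrist_force: [-6.2, 1.8, 32.1]
gripper_width: -0.0002
grip_force: 16.2
```

The bed is on its stop with 32 N of press. Pushing forward (tool -x).

send_rows([
  [0, 0, 0, -1.5, 0, 0, -1],
  [0, 0, 0, -2, 0, 0, -1],
  [0, 0, 0, -2, 0, 0, -1],
  [0, 0, 0, -2, 0, 0, -1],
  [0, 0, 0, 0, 0, 0, -1],
])

```text
time_s: 10.98
ee_pos: [0.4654, -0.0919, 0.0009]
eef_rot: [[-0.886, 0.464, 0.004], [0.464, 0.886, 0.001], [-0.003, 0.003, -1.0]]
wrist_force: [-4.3, 2.9, 31.4]
gripper_width: 0.0
grip_force: 15.7
```

send_rows([
  [0, 0, 0, -2, 0, 0, -1],
  [0, 0, 0, -2, 0, 0, -1],
  [0, 0, 0, -2, 0, 0, -1],
  [0, 0, 0, 0, 0, 0, -1],
])

```text
time_s: 11.48
ee_pos: [0.4708, -0.0947, 0.001]
eef_rot: [[-0.886, 0.464, 0.004], [0.464, 0.886, 0.001], [-0.003, 0.003, -1.0]]
wrist_force: [-3.4, 2.7, 31.4]
gripper_width: 0.0003
grip_force: 15.6
```

send_rows([
  [0, 0, 0, -2, 0, 0, -1],
  [0, 0, 0, -2, 0, 0, -1],
  [0, 0, 0, -2, 0, 0, -1],
  [0, 0, 0, -2, 0, 0, -1],
  [0, 0, 0, 0, 0, 0, -1],
])

```text
time_s: 12.1
ee_pos: [0.478, -0.0985, 0.0011]
eef_rot: [[-0.886, 0.464, 0.005], [0.464, 0.886, 0.001], [-0.004, 0.003, -1.0]]
wrist_force: [-4.7, 2.2, 30.9]
gripper_width: 0.0002
grip_force: 15.5
```

```bash
python3 - <<'E'
from h import *
from station import sensors,cams
s=sensors.get_state(); p=np.load("jig.npy")
print(s["eef_rot"].T@s["wrist_force"],((s["ee_pos"][:2]-p[:2])@[np.cos(p[2]),np.sin(p[2])]), (s["ee_pos"][:2]-p[:2])@[-np.sin(p[2]),np.cos(p[2])])
d=cams.get_image("wrist");c1=cv2.resize(d["image"][140:290,240:400],None,fx=2.5,fy=2.5,interpolation=cv2.INTER_CUBIC)
d=cams.get_image("side");c=cv2.resize(d["image"][165:225,300:365],(400,375),interpolation=cv2.INTER_CUBIC)
cv2.imwrite("pics/c4.png",cv2.cvtColor(np.hstack([c1,c]),cv2.COLOR_RGB2BGR))
E
```

```text
[  5.07483973  -0.0995839  -30.91382588] -0.05866823058765657 0.0025032888175858525
```

View pics/c4.png

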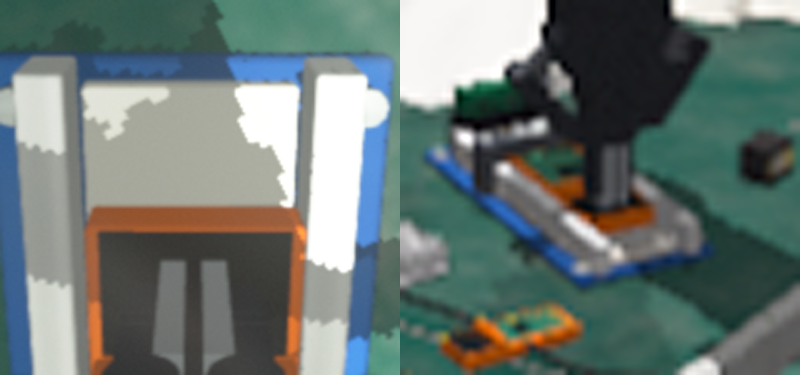

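The carrier is travelling with the finger and the bed is down: the white bed is exposed behind it, with its rear edge at wrist-crop row 208. Continuing.

send_rows([
  [0, 0, 0, -2.5, 0, 0, -1],
  [0, 0, 0, -2.5, 0, 0, -1],
  [0, 0, 0, -2.5, 0, 0, -1],
  [0, 0, 0, -2.5, 0, 0, -1],
  [0, 0, 0, -2.5, 0, 0, -1],
  [0, 0, 0, -2.5, 0, 0, -1],
])

```text
time_s: 12.95
ee_pos: [0.491, -0.1053, 0.0011]
eef_rot: [[-0.886, 0.464, 0.004], [0.464, 0.886, 0.001], [-0.003, 0.003, -1.0]]
wrist_force: [-5.7, 2.6, 32.0]
gripper_width: -0.0
grip_force: 15.7
```

send_rows([
  [0, 0, 0, -2.5, 0, 0, -1],
  [0, 0, 0, -2.5, 0, 0, -1],
  [0, 0, 0, -2.5, 0, 0, -1],
  [0, 0, 0, -2.5, 0, 0, -1],
])

```text
time_s: 13.45
ee_pos: [0.499, -0.1095, 0.0012]
eef_rot: [[-0.886, 0.464, 0.002], [0.464, 0.886, 0.002], [-0.001, 0.003, -1.0]]
wrist_force: [-8.2, 4.0, 35.7]
gripper_width: -0.0
grip_force: 17.6
```

send_rows([
  [0, 0, 0, -2, 0, 0, -1],
  [0, 0, 0, -2, 0, 0, -1],
  [0, 0, 0, -2, 0, 0, -1],
  [0, 0, 0, -2, 0, 0, -1],
  [0, 0, 0, 0, 0, 0, -1],
])

```text
time_s: 14.08
ee_pos: [0.5067, -0.1136, 0.0012]
eef_rot: [[-0.886, 0.464, 0.004], [0.464, 0.886, 0.001], [-0.003, 0.003, -1.0]]
wrist_force: [-5.9, 3.2, 31.7]
gripper_width: 0.0
grip_force: 15.6
```

```bash
cat > st.py <<'E'
from h import *
from station import sensors,cams
s=sensors.get_state(); p=np.load("jig.npy")
print(s["time_s"],s["ee_pos"],s["eef_rot"].T@s["wrist_force"],((s["ee_pos"][:2]-p[:2])@[np.cos(p[2]),np.sin(p[2])]), (s["ee_pos"][:2]-p[:2])@[-np.sin(p[2]),np.cos(p[2])])
E
python3 st.py
```

```text
14.075 [ 0.50668646 -0.11358966  0.00123938] [  6.57026354   0.1788249  -31.71624383] -0.026209638985529853 0.0024270960121389705
```

send_rows([
  [0, 0, 0, -1.5, 0, 0, -1],
  [0, 0, 0, -1.5, 0, 0, -1],
  [0, 0, 0, -1.5, 0, 0, -1],
  [0, 0, 0, -1.5, 0, 0, -1],
  [0, 0, 0, 0, 0, 0, -1],
])

```text
time_s: 14.7
ee_pos: [0.5121, -0.1164, 0.0013]
eef_rot: [[-0.886, 0.464, 0.004], [0.464, 0.886, 0.001], [-0.003, 0.003, -1.0]]
wrist_force: [-5.3, 2.9, 30.8]
gripper_width: 0.0002
grip_force: 15.3
```

send_rows([
  [0, 0, 0, -1, 0, 0, -1],
  [0, 0, 0, -1, 0, 0, -1],
  [0, 0, 0, -1, 0, 0, -1],
  [0, 0, 0, 0, 0, 0, -1],
])

```text
time_s: 15.2
ee_pos: [0.5146, -0.1178, 0.0012]
eef_rot: [[-0.886, 0.464, 0.004], [0.464, 0.886, 0.001], [-0.003, 0.003, -1.0]]
wrist_force: [-5.0, 2.9, 30.2]
gripper_width: -0.0003
grip_force: 15.2
```

send_rows([
  [0, 0, 0, -1, 0, 0, -1],
  [0, 0, 0, -1, 0, 0, -1],
  [0, 0, 0, 0, 0, 0, -1],
])

```text
time_s: 15.58
ee_pos: [0.5163, -0.1187, 0.0012]
eef_rot: [[-0.886, 0.464, 0.003], [0.464, 0.886, 0.001], [-0.002, 0.003, -1.0]]
wrist_force: [-5.7, 2.9, 30.2]
gripper_width: -0.0
grip_force: 15.3
```

send_rows([
  [0, 0, 0, -1, 0, 0, -1],
  [0, 0, 0, 0, 0, 0, -1],
])

```text
time_s: 15.82
ee_pos: [0.5163, -0.1187, 0.0012]
eef_rot: [[-0.886, 0.464, 0.002], [0.464, 0.886, 0.002], [-0.001, 0.003, -1.0]]
wrist_force: [-9.1, 4.7, 33.8]
gripper_width: -0.0
grip_force: 17.1
```

send_rows([
  [0, 0, 0, -1, 0, 0, -1],
  [0, 0, 0, 0, 0, 0, -1],
])

```text
time_s: 16.08
ee_pos: [0.5163, -0.1186, 0.0012]
eef_rot: [[-0.886, 0.464, 0.0], [0.464, 0.886, 0.003], [0.001, 0.003, -1.0]]
wrist_force: [-11.1, 6.3, 37.3]
gripper_width: -0.0001
grip_force: 18.8
```

send_rows([
  [0, 0, 0, -1, 0, 0, -1],
  [0, 0, 0, 0, 0, 0, -1],
])

```text
time_s: 16.32
ee_pos: [0.5163, -0.1186, 0.0012]
eef_rot: [[-0.886, 0.464, -0.001], [0.464, 0.886, 0.004], [0.003, 0.003, -1.0]]
wrist_force: [-13.8, 7.1, 40.5]
gripper_width: -0.0002
grip_force: 20.5
```

The finger has stopped dead and the force is rising, so the carrier is at the end stop. I'll ease the forward load slightly and lift straight up.

send_rows([
  [0, 0, 0, 1, 0, 0, -1],
  [0, 0, 0, 1, 0, -1, -1],
  [0, 0, 0, 0, 0, -1, -1],
  [0, 0, 0, 0, 0, -2, -1],
  [0, 0, 0, 0, 0, -2, -1],
  [0, 0, 0, 0, 0, -2, -1],
  [0, 0, 0, 0, 0, -4, -1],
  [0, 0, 0, 0, 0, -6, -1],
  [0, 0, 0, 0, 0, -15, -1],
  [0, 0, 0, 0, 0, -25, -1],
])

```text
time_s: 17.58
ee_pos: [0.5151, -0.1194, 0.0573]
eef_rot: [[-0.886, 0.464, -0.001], [0.464, 0.886, -0.0], [0.001, -0.001, -1.0]]
wrist_force: [1.0, -0.1, 0.0]
gripper_width: -0.0003
grip_force: 0.0
```

send_rows([
  [0, 0, 0, 20, 0, -30, -1],
  [0, 0, 0, 20, 0, -30, -1],
  [0, 0, 0, 20, 0, -30, -1],
  [0, 0, 0, 20, 0, 0, -1],
  [0, 0, 0, 20, 0, 0, -1],
  [0, 0, 0, 0, 0, 0, -1],
])

```text
time_s: 18.32
ee_pos: [0.4262, -0.0725, 0.1474]
eef_rot: [[-0.886, 0.463, 0.001], [0.463, 0.886, 0.001], [-0.0, 0.001, -1.0]]
wrist_force: [1.2, 0.1, 1.0]
gripper_width: 0.0
grip_force: 0.0
```

```bash
python3 - <<'E'
from h import *
from station import sensors,cams
s=sensors.get_state(); p=np.load("jig.npy"); print(s["time_s"],s["ee_pos"],s["wrist_force"])
d=cams.get_image("wrist")
T=np.eye(4);T[:3,:3]=s["eef_rot"];T[:3,3]=s["ee_pos"]; M=np.linalg.inv(T@d["tool_from_camera"]); d["R"]=M[:3,:3]; d["t"]=M[:3,3]; pickle.dump(d,open("w5.pkl","wb"))
c,sn=np.cos(p[2]),np.sin(p[2])
C=proj(d,np.array([[p[0]-.02*c,p[1]-.02*sn,.02]]))[0]; print(C)
x=int(min(max(C[0]-65,0),640-130)); y=int(min(max(C[1]-75,0),400-150)); print(x,y)
c1=cv2.resize(d["image"][y:y+150,x:x+130],None,fx=4,fy=4,interpolation=cv2.INTER_CUBIC)
d=cams.get_image("side");c=cv2.resize(d["image"][165:225,305:350],(280,373),interpolation=cv2.INTER_CUBIC)
o=np.zeros((600,800,3),np.uint8);o[:,:520]=c1;o[:373,520:]=c
cv2.imwrite("pics/c5.png",cv2.cvtColor(o,cv2.COLOR_RGB2BGR))
E
```

```text
18.325 [ 0.42619361 -0.07249748  0.14742421] [1.15228097 0.08167729 0.97970893]
[315.60183126 269.58953874]
250 194
```

View pics/c5.png

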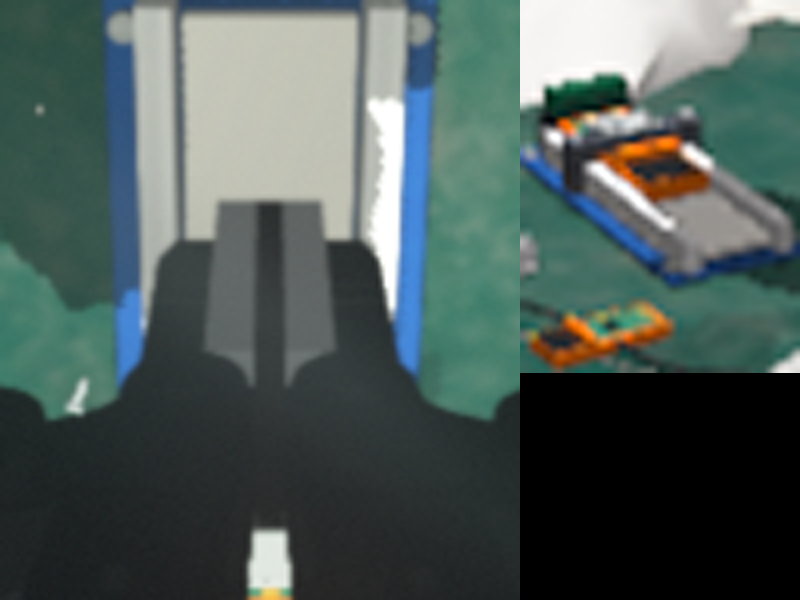

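The side crop shows the carrier's nose under the bridge and leaf, up to the green block, with the rib just behind the bridge. I'll check the rear-edge position numerically.

```bash
python3 - <<'E'
from h import *
from station import cams
p=np.load("jig.npy");c,sn=np.cos(p[2]),np.sin(p[2])
def edge(d,z,xs,ys):
    out=[]
    for y in ys:
        X=np.array([[p[0]+c*x-sn*y,p[1]+sn*x+c*y,z] for x in xs]); q=proj(d,X).astype(np.float32)
        v=cv2.remap(cv2.cvtColor(d["image"],cv2.COLOR_RGB2HSV),q[:,:1],q[:,1:],cv2.INTER_LINEAR)[:,0]
        o=(v[:,0]<20)&(v[:,1]>130)&(v[:,2]>60); out.append((y*1e3,(xs[o][0]*1e3).round(1) if o.any() else None))
    return out
ys=[-.012,-.006,0,.006,.012]
for n in ["side","top"]:
    d0=pickle.load(open(n+".pkl","rb")); d1=cams.get_image(n)
    print(n,"start",edge(d0,.022,np.arange(-.13,-.05,.0005),ys)); print(n,"now",edge(d1,.016,np.arange(-.08,.02,.0005),ys))
E
```

```text
side start [(-12.0, np.float64(-94.5)), (-6.0, np.float64(-93.0)), (0.0, np.float64(-94.5)), (6.0, np.float64(-94.0)), (12.0, np.float64(-93.0))]
side now [(-12.0, np.float64(-28.5)), (-6.0, np.float64(-28.0)), (0.0, np.float64(-28.5)), (6.0, np.float64(-29.0)), (12.0, np.float64(-28.5))]
top start [(-12.0, np.float64(-65.0)), (-6.0, np.float64(-65.5)), (0.0, np.float64(-65.0)), (6.0, np.float64(-65.0)), (12.0, np.float64(-65.0))]
top now [(-12.0, None), (-6.0, None), (0.0, None), (6.0, None), (12.0, None)]
```

```bash
python3 -c "
from station import job
print(job.hand_in())"
```

```text
the job is handed in; nothing more can be done
None
```

I loaded the carrier fully home against the end stop under the bridge and leaf spring, released it and handed the job in at about 18 s; the hand-in returned no verdict. The peak finger push was about 43 N, and no bystander was touched.

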